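Park the solvent crate in its bay and bar it in

ROBOT

A 6-joint arm with a two-finger parallel gripper is mounted at the origin on the work surface. World frame = base frame: x ahead of the robot, y to its left, z up, the work surface at z = 0. Lengths are in m, angles in rad, forces in N, time in s.
With the tool pointing down it reaches from about 0.3 to 0.85 m from the base axis. Payload 5.4 kg.
Tool frame: the origin (TCP) lies on the front face of the gripper's body, between the roots of the fingers; the fingertips stand 73 mm ahead of it and the grasp point (between the pads) lies 54 mm ahead of it; z points along the fingers, x is the direction in which the jaws open and shut, and the axes are right-handed (so a half turn about z gives the same grasp; the last joint's range is limited). The gripper opens to 85 mm and grips with 20 to 120 N. Pads are 22 mm wide; open, the fingers measure 114 mm over their backs; the gripper's body (76 mm by 85 mm) begins 54 mm behind the grasp point. The pads swing forward as they close: fully open they stand 13 mm farther back than shut.
Start: joints at [0.944, 0.158, 1.597, -0, 1.386, -0.21], TCP at [0.233, 0.526, 0.304] pointing down, gripper open.
Joint ranges: [-2.91, 2.91], [-0.94, 2.29], [0.18, 2.7], [-1.29, 4.43], [0.17, 2.64], [-3, 3]. Speed limits (rad/s): [2.57, 2.57, 3.14, 3.14, 3.14, 3.14].

INTERFACE

Orientations are given as a rotation vector (axis times angle).
In Python, from workcell import telemetry, eyes, workorder gives the robot as it stands.
- The arm moves only by the tool arm_command, never from a script. Its arguments are lists of equal length, an entry for each row: "delta_rot": the turn, a rotation vector about the tool's x, y, z in rad, a list of three; "linear": the shift along the tool's x, y, z in mm, a list of three; "jaw": the opening, from 0 (shut) to 1 (fully open). A call has 1 to 8 rows; each row is the pose to reach, as a shift and turn from the pose commanded when the call began, along the tool's axes at that moment; what a row does not reach only later rows make up. A row lasts 1/10 s, in which the tool goes at most 50 mm and 8.59 degrees, less where a joint would pass 70% of its speed; a pose out of reach is approached as far as the arm can. A call with a gripper value outside its range is refused whole. The fingers move at their own pace and stop on an object; "squeeze" is the grip in N (left out, the last holds). Time passes only in rows, so rows that repeat a pose let the fingers close. It gives the time, the measured TCP pose, the force and the opening at its end, in the units of the state.
- telemetry.get_state(): the state, without advancing time (a new reading comes with each control period).
- eyes.read_camera(name): name is "scene" or "top" or "wrist"; returns a dict with "img" (400x640x3 uint8, red, green, blue), "fx", "fy", "cx", "cy" (pixels), "R" (3x3) and "t" (3): a world point X has camera coordinates R X + t. Camera axes: x right, y down, z forward; pixel columns grow to the right and rows downward; lengths in m; the calibration is good to about 2 mm. A picture is of the moment at which its call begins. There is no depth.
- workorder.close_job(): hands the job in, once; it reports no verdict.
The state is a dict: "time_s": time; "joint_pos": joint angles; "joint_velocities": joint speeds; "joint_torque": joint torques, N m; "eef_pos": TCP position; "eef_rot": TCP orientation; "ft_force": force on the tool from outside, world axes, zero at the start; "ft_torque": the same for the moment, N m; "opening": opening from 0.0 (shut) to 1.0 (fully open).
Only numpy, scipy, OpenCV 4.12 (cv2) and the standard library are available. Lean on these libraries where they do the work, as an engineer would, in place of code of your own. Each camera call takes 0.05 s, during which the arm holds its last target.

TASK

Push the two-bottle solvent crate along the bench into its steel bay until it stands fully home, square against the back stop; push it low with the fingertips so that it slides upright and does not tip. Then push the retaining bar round until it lies closed across the crate's front. Lift nothing, keep off the bottles and the crate's handle, and leave the spare bottle, the vial rack and the beaker where they stand.

Things in the scene. Friction and masses are not known exactly. Their poses are not given: they have to be found in the camera images.
- crate: Grey open box, 100 (x) x 190 (y) x 110 mm high, upright walls, rubber feet, with two loose bottles and a steel bail handle along y, 230 mm up. Origin: centre of the underside; x points from the near wide face (to be pushed) to the far one. Starts before the bay's mouth, within 0.2 rad of its direction. 1.2 to 2 kg, slides at 7 to 18 N. Top-heavy: pushed under 45 mm high it slides, above 60 mm it may tip.
- crate_far_left (a point): Point on the crate's far face near its left end: 50 mm ahead of the crate's origin in x, 90 mm to its left (+y), 10 mm above the bench.
- crate_far_right (a point): The same point near the right end of the far face: 50 mm ahead, 90 mm to the right (-y), 10 mm above the bench.
- bottle_l: Amber 500 ml bottle with blue screw cap, 84 mm across, 180 mm high, standing loose in the left (+y) half of the crate, about 47 mm from its middle. Origin: centre of its underside, 6 mm above the crate's underside.
- bottle_r: The same kind of bottle in the right (-y) half of the crate.
- bay: Fixed U of steel strip, 32 mm high, 5 thick, no floor, its mouth to the robot's right. Origin: on the bench, middle of the back stop's inner face; x from mouth to stop, y left. Side guides 204 mm apart, straight for 50 mm from the stop, then flaring to a mouth about 250 mm wide, 79 mm from the stop. Crate fully home: its origin 50 mm, its near face 100 mm before the stop.
- bar (a joint): Retaining bar's angle about its upright pivot, rad. 0: closed (hard stop), along the bay's +y, 7 mm clear of the near face of a crate that is home. Grows as it swings out of the way: 1.57 is the bay's -x, 2.2 the other stop. Starts at 1.6 to 2.0. Friction 0.12 N m holds it where left. Flat bar 10 mm thick, 22 to 54 mm above the bench.
- bar_pivot (a point): On the axis of the bar's pivot pin (22 mm across, top 62 mm above the bench), 40 mm above the bench: 112 mm before the stop, 142 mm right of the bay's middle.
- bar_tip (a point): Middle of the upright rubber-covered pin, 14 mm across, at the bar's free end: 135 mm from the pivot axis, 38 mm above the bench.
- spare: Bystander: an amber bottle like those in the crate, 84 mm across, 180 mm high, on the bench beside the bay, on the robot's side. Origin: centre of its underside.
- vial_rack: Bystander: blue vial rack, 105 x 190 x 28 mm, holding small capped vials up to 49 mm high, on the bench behind the bay's stop. Origin: centre of its underside.
- beaker: Bystander: glass beaker, 74 mm across at the rim, 90 mm high, on the bench beside the bay, on its far side from the robot. Origin: centre of its underside.

How it is judged:
On the way, in this order (a step that is already met when the one before it is completed fails the run):
1. the crate stands fully home, both ends of its far face within 8 mm of the stop, with the bar still open (x of each of crate_far_left, crate_far_right in the frame of bay above -0.008 m and value of joint bar above 0.6 rad), for 0.2 s.
2. the bar is swung closed across the crate's front (value of joint bar below 0.1 rad), for 0.2 s.
At the end, for the whole second after the job is handed in: The crate stands upright and still on the bench in the bay, both ends of its far face within 8 mm of the back stop, both bottles standing in it, and the bar is closed to within 0.1 rad (x of each of crate_far_left, crate_far_right in the frame of bay above -0.008 m and y of crate in the frame of bay between -0.015 and 0.015 m and angle between crate's own z axis and vertical below 0.03 rad and height (world z) of crate below 0.005 m and linear speed of crate below 0.01 m/s and z of each of bottle_l, bottle_r in the frame of crate below 0.012 m and angle between each of bottle_l, bottle_r's own z axis and vertical below 0.1 rad and value of joint bar below 0.1 rad); the robot touches nothing.
It fails at once if the crate is tipped by more than about 7 degrees (angle between crate's own z axis and vertical above 0.12 rad).
It fails at once if the crate or a bottle in it is lifted (height (world z) of crate above 0.012 m or z of any of bottle_l, bottle_r in the frame of crate above 0.02 m).
It fails at once if the crate is pushed high up or by its handle instead of low near its base (contact force between the fingers and crate above 3 N and height (world z) of the grasp point above 0.11 m).
It fails at once if the bottles in the crate are pushed or gripped (contact force between the fingers and bottle_l above 3 N or contact force between the fingers and bottle_r above 3 N).
It fails at once if the spare bottle, the vial rack or the beaker is moved by more than 30 mm or tipped (distance of any of spare, vial_rack, beaker from where it was at the start of the episode above 0.03 m or angle between any of spare, vial_rack, beaker's own z axis and vertical above 0.4 rad).
It also fails if it takes over 67 s, if anything falls off the work surface, if the arm or the gripper's body presses on something with over 40 N, if the wrist force passes 120 N, or if a joint passes its speed limit or range.

## Working session

There is one attempt and no reset: what is moved stays moved. The work goes in short steps, Python scripts to look and compute and a tool call to move; the robot and the scene stay as the last step left them, time stands still between calls to the robot, and variables do not carry over. Pictures are saved under pics/ and viewed, and the job is handed in when it is done.

Besides the shell and the picture viewer there is one more tool, called after "Request:" as name(argument=value, ...), one argument or row to a line, values as JSON. arm_command: Moves the arm, as the interface text tells. Its arguments: {"type":"object","properties":{"delta_rot":{"type":"array","items":{"type":"array","items":{"type":"number"}}},"linear":{"type":"array","items":{"type":"array","items":{"type":"number"}}},"jaw":{"type":"array","items":{"type":"number"}},"squeeze":{"type":"number"}},"required":["delta_rot","linear","jaw"]}

```bash
ls; mkdir -p pics
cat > h.py <<'E'
import numpy as np, cv2
from scipy.spatial.transform import Rotation as Ro
from workcell import telemetry, eyes, workorder
def cam(n,f=None):
    c=eyes.read_camera(n)
    c={k:np.array(v) if k in('R','t','img') else v for k,v in c.items()}
    if f: cv2.imwrite(f,c['img'][...,::-1])
    return c
def ray(c,u,v):
    d=c['R'].T@np.array([(u-c['cx'])/c['fx'],(v-c['cy'])/c['fy'],1]); o=-c['R'].T@c['t']; return o,d
def onz(c,u,v,z):
    o,d=ray(c,u,v); return o+d*(z-o[2])/d[2]
def proj(c,X):
    p=c['R']@np.array(X)+c['t']; return c['fx']*p[0]/p[2]+c['cx'],c['fy']*p[1]/p[2]+c['cy']
E
python3 - <<'E'
from h import *
print(telemetry.get_state())
for n in('scene','top','wrist'):
    c=cam(n,f'pics/{n}0.png'); print(n,c['fx'],c['cx'],c['cy'],-c['R'].T@c['t'],c['R'].round(2).tolist())
E
```

```text
pics
{'time_s': 0.0, 'joint_pos': array([ 9.43881037e-01,  1.59055050e-01,  1.59823601e+00, -1.24686771e-05,
        1.38620599e+00, -2.10122530e-01]), 'joint_velocities': array([-0.0005265 , -0.00149439,  0.00178373,  0.00079344,  0.00101807,
       -0.00205945]), 'joint_torque': array([-9.58142664e-05, -3.95999050e+01, -3.31435454e+01, -2.01930648e-04,
        8.32234102e-03, -3.16440105e-05]), 'eef_pos': array([0.23253007, 0.52537259, 0.30291151]), 'eef_rot': array([ 2.63238992,  1.71340493, -0.00278482]), 'ft_force': array([ 0.0293865 , -0.18511769, -0.09127954]), 'ft_torque': array([ 0.00917298,  0.02741893, -0.00766319]), 'opening': 0.9994736712755345}
scene 376.1979142357361 320.53759875225904 195.15203932396562 [ 0.93548604 -0.39010011  0.47989908] [[0.84, 0.54, -0.02], [0.31, -0.5, -0.81], [-0.45, 0.67, -0.59]]
top 470.0713577512911 317.8036522098387 188.18345680546892 [0.51303235 0.11259599 1.10057434] [[0.02, -1.0, 0.03], [-1.0, -0.03, -0.07], [0.07, -0.03, -1.0]]
wrist 327.45604920610043 319.2203651454499 202.83916677222538 [0.16016167 0.55808992 0.37265581] [[0.4, 0.91, -0.0], [0.87, -0.38, 0.31], [0.28, -0.13, -0.95]]
```

View pics/top0.png

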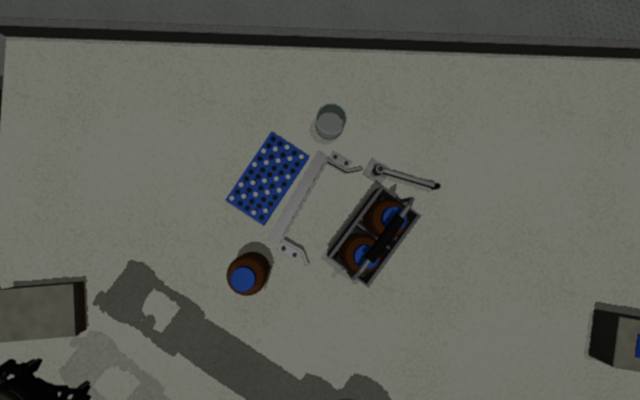

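View pics/scene0.png

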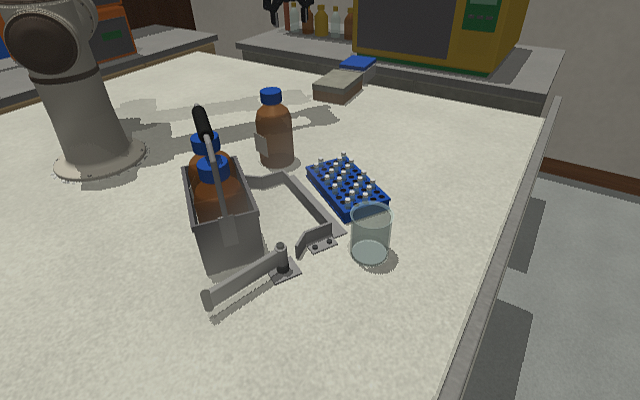

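Run:
```python
from h import *
i=cv2.imread('pics/top0.png')[110:310,215:455]
i=cv2.convertScaleAbs(cv2.resize(i,None,fx=3.3,fy=3,interpolation=cv2.INTER_CUBIC) if 0 else cv2.resize(i,None,fx=3,fy=3,interpolation=cv2.INTER_CUBIC),alpha=1.8)
cv2.imwrite('pics/top0c.png',i)
i=cv2.imread('pics/scene0.png')[80:340,160:410]
cv2.imwrite('pics/scene0c.png',cv2.resize(i,None,fx=2.3,fy=2.3,interpolation=cv2.INTER_CUBIC))
```

```text
(no output)
```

View pics/top0c.png

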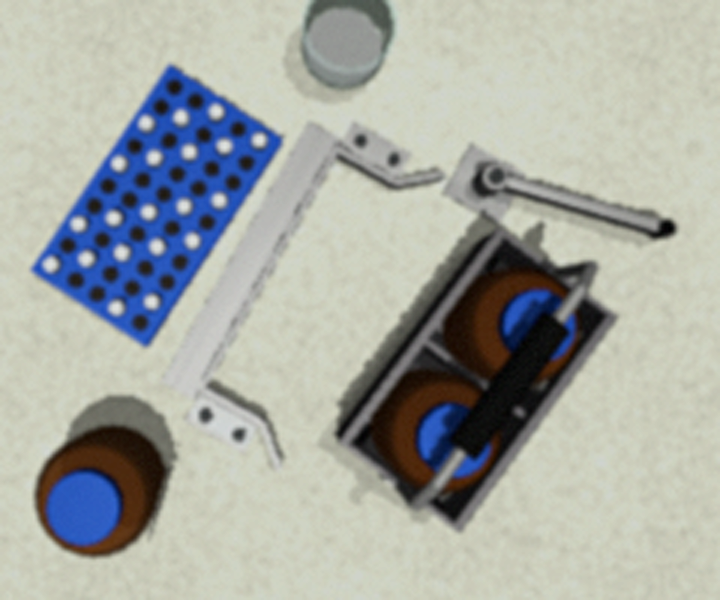

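View pics/scene0c.png

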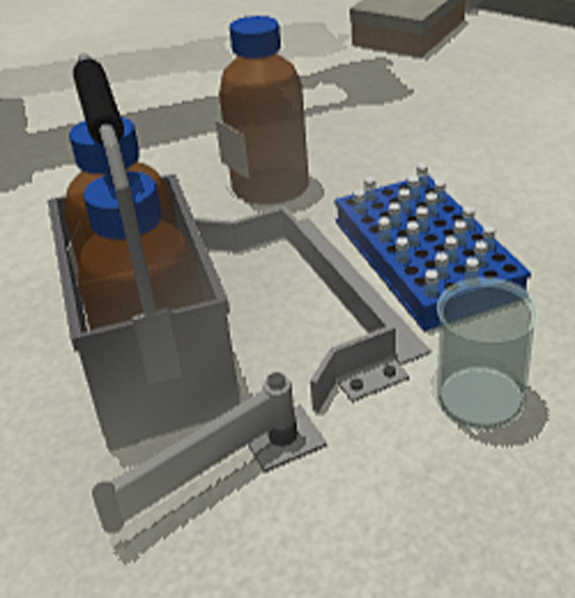

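Run:
```python
from h import *
c=cam('top')
def P(n,x,y,z):
    p=onz(c,215+x/3,110+y/3,z); print(n,p.round(4)); return p
FR=P('FR',497,235,.11);NR=P('NR',618,315,.11);FL=P('FL',340,438,.11);NL=P('NL',458,530,.11)
d=(FR+FL-NR-NL);print('crate ctr',(FR+NR+FL+NL)/4,'yaw',np.arctan2(d[1],d[0]), 'yaw2',np.arctan2(-(FR-FL)[0],(FR-FL)[1])+0, np.linalg.norm(FR-FL),np.linalg.norm(FR-NR))
pv=P('pivot',491,177,.062);tip=P('tip',667,228,.054)
a=P('stopR',338,148,.032);b=P('stopL',207,382,.032); P('stopR0',335,158,0)
P('mouthR',440,175,.032);P('mouthL',280,465,.032)
dd=b-a; xb=np.array([dd[1],-dd[0]])/np.hypot(*dd[:2]); print('len',np.hypot(*dd[:2]),'bay x',xb,np.arctan2(xb[1],xb[0]))
yb=np.array([-xb[1],xb[0]]); m=(a+b)[:2]/2; print('mid',m)
m2=pv[:2]+.112*xb+.142*yb; print('mid from pivot',m2)
t=tip-pv; print('bar len',np.linalg.norm(t[:2]),'ang',np.arctan2(-(t[:2]@xb),t[:2]@yb))
P('spare',100,490,.1);P('beaker',347,40,.045)
s=cam('scene'); print('scene check pivot',[onz(s,160+277/2.3,80+380/2.3,.062).round(4), onz(s,160+105/2.3,80+490/2.3,.054).round(4)])
for n,u,v,z in [('crNR',82,345,.11),('crFR',222,300,.11),('bNR',112,458,0),('bFR',245,405,0),('stopR',385,325,.032),('stopR0',388,352,0),('stopL',285,215,.032)]: print(n,onz(s,160+u/2.3,80+v/2.3,z).round(4))
```

```text
FR [ 0.5832 -0.0524  0.11  ]
NR [ 0.5287 -0.1392  0.11  ]
FL [0.4384 0.0557 0.11  ]
NL [ 0.3765 -0.028   0.11  ]
crate ctr [ 0.48170298 -0.04097721  0.11      ] yaw 0.9713141226624272 yaw2 -2.21226342453532 0.1807389859532004 0.10243849345372136
pivot [ 0.6298 -0.0554  0.062 ]
tip [ 0.5957 -0.1899  0.054 ]
stopR [0.6523 0.0575 0.032 ]
stopL [0.4723 0.1524 0.032 ]
stopR0 [0.6485 0.058  0.    ]
mouthR [ 0.6336 -0.021   0.032 ]
mouthL [0.4115 0.0959 0.032 ]
len 0.20340989942874674 bay x [0.46646413 0.88454012] 1.0855071944878987
mid [0.56229439 0.10491324]
mid from pivot [0.55638954 0.10995581]
bar len 0.13883774465646967 ang 1.8082542402875392
spare [0.3981 0.2224 0.1   ]
beaker [0.7332 0.0531 0.045 ]
scene check pivot [array([ 0.6354, -0.0615,  0.062 ]), array([ 0.5989, -0.1892,  0.054 ])]
crNR [ 0.5413 -0.1401  0.11  ]
crFR [ 0.5884 -0.0563  0.11  ]
bNR [ 0.5386 -0.1405  0.    ]
bFR [ 0.5869 -0.0478  0.    ]
stopR [0.6488 0.0579 0.032 ]
stopR0 [0.6488 0.0619 0.    ]
stopL [0.4805 0.1461 0.032 ]
```

```bash
cat >> h.py <<'E'
YB=1.087; M=np.array([.562,.105]); XB=np.array([np.cos(YB),np.sin(YB)]); YBv=np.array([-XB[1],XB[0]])
def w(x,y): return M+x*XB+y*YBv
def bayf(p): d=np.array(p)[:2]-M; return np.array([d@XB,d@YBv])
def Rt(th,s=1,yaw=YB):
    f=np.array([np.cos(yaw),np.sin(yaw),0]); z=f*np.sin(th)-np.array([0,0,np.cos(th)]); x=s*np.array([-f[1],f[0],0]); return np.c_[x,np.cross(z,x),z]
def plan(p,R,st=None):
    st=st or telemetry.get_state(); R0=Ro.from_rotvec(st['eef_rot']).as_matrix()
    return (R0.T@(np.array(p)-st['eef_pos'])*1000).round(1), Ro.from_matrix(R0.T@R).as_rotvec().round(3)
E
python3 - <<'E'
from h import *
st=telemetry.get_state(); print(Ro.from_rotvec(st['eef_rot']).as_matrix().round(2))
c=cam('wrist')
R0=Ro.from_rotvec(st['eef_rot']).as_matrix(); print('cam in tool',R0.T@(-c['R'].T@c['t']-st['eef_pos']))
for s in(1,-1):
  for th in (0,.65): print(s,th,plan([.40,-.2,.36],Rt(th,s)))
E
```

```text
[[ 0.4   0.91 -0.  ]
 [ 0.91 -0.4  -0.  ]
 [-0.   -0.   -1.  ]]
cam in tool [ 0.00045145 -0.07945353 -0.06962598]
1 0 (array([-595.8,  446.7,  -56.1]), array([-1.000e-03,  0.000e+00, -1.504e+00]))
1 0.65 (array([-595.8,  446.7,  -56.1]), array([-0.522,  0.488, -1.446]))
-1 0 (array([-595.8,  446.7,  -56.1]), array([0.000e+00, 1.000e-03, 1.638e+00]))
-1 0.65 (array([-595.8,  446.7,  -56.1]), array([0.496, 0.531, 1.574]))
```

View pics/wrist0.png

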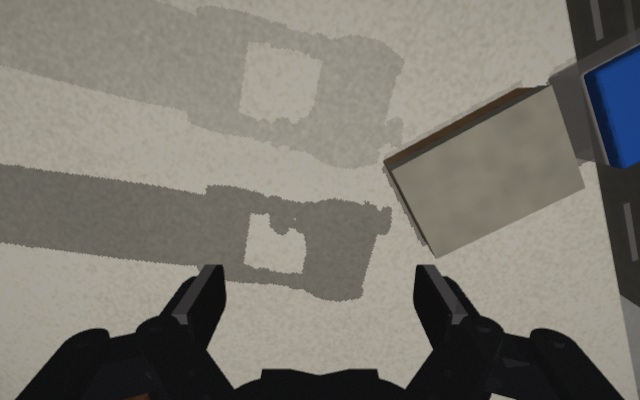

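Request:
arm_command(
  delta_rot=[
    [0,0,0],
    [0,0,0.14],
    [0,0,0.28],
    [0,0,0.42],
    [0,0,0.56],
    [0,0,0.7],
    [0,0,0.8],
    [0,0,0.8],
  ],
  linear=[
    [0,0,-40],
    [-38,28,-60],
    [-76,57,-60],
    [-114,85,-60],
    [-152,114,-60],
    [-190,143,-60],
    [-228,171,-60],
    [-266,200,-60],
  ],
  jaw=[1,1,1,1,1,1,1,1],
)

```text
time_s: 1.1
eef_pos: [0.3078, 0.2, 0.3639]
eef_rot: [3.093, 0.551, 0.001]
ft_force: [1.1, 0.6, 0.8]
opening: 0.999
```

Run:
```python
from h import *
st=telemetry.get_state(); print(st['joint_pos'].round(2),st['eef_pos'])
print(plan([.40,-.2,.36],Rt(0,-1)))
```

```text
[ 0.24 -0.46  2.03 -0.    1.57 -0.11] [0.30776585 0.19996266 0.36394502]
(array([-51.6, 407.2,   4. ]), array([-0.   , -0.001,  0.837]))
```

Request:
arm_command(
  delta_rot=[
    [0,0,0.12],
    [0,0,0.24],
    [0,0,0.36],
    [0,0,0.48],
    [0,0,0.6],
    [0,0,0.72],
    [0,0,0.837],
    [0,0,0.837],
  ],
  linear=[
    [-6,48,0],
    [-12,96,0],
    [-18,144,0],
    [-24,192,0],
    [-30,240,0],
    [-36,288,0],
    [-42,336,0],
    [-52,384,0],
  ],
  jaw=[1,1,1,1,1,1,1,1],
)

```text
time_s: 1.9
eef_pos: [0.3924, -0.1788, 0.364]
eef_rot: [-3.049, 0.756, -0.001]
ft_force: [1.1, 0.2, 0.1]
opening: 1.002
```

Run:
```python
from h import *
st=telemetry.get_state(); print(st['joint_pos'].round(2),st['eef_pos'])
print(w(-.31,0),plan([*w(-.31,0),.30],Rt(0.8,-1)))
```

```text
[-0.71 -0.27  1.89  0.    1.52 -0.22] [ 0.39235214 -0.17878201  0.36400136]
[ 0.41780562 -0.169423  ] (array([ 18.1, -20.2,  64. ]), array([ 0.8  , -0.002, -0.002]))
```

Request:
arm_command(
  delta_rot=[
    [0.12,0,0],
    [0.25,0,0],
    [0.38,0,0],
    [0.52,0,0],
    [0.66,0,0],
    [0.8,0,0],
    [0.8,0,0],
  ],
  linear=[
    [0,0,0],
    [0,0,0],
    [0,0,0],
    [6,-6,16],
    [12,-12,32],
    [18,-20,50],
    [18,-20,64],
  ],
  jaw=[1,1,1,1,1,1,1],
)

```text
time_s: 2.6
eef_pos: [0.4168, -0.1675, 0.2972]
eef_rot: [-2.282, 0.567, -0.234]
ft_force: [-0.2, 0.5, -1.0]
opening: 0.997
```

Run:
```python
from h import *
st=telemetry.get_state(); print(st['joint_pos'].round(2),st['eef_pos'],bayf(st['eef_pos']))
c=cam('top','pics/top1.png');c=cam('scene','pics/scene1.png');c=cam('wrist','pics/wrist1.png')
a=[cv2.imread(f'pics/{n}1.png') for n in('top','scene','wrist')]
i=np.vstack([cv2.convertScaleAbs(a[0][100:300,200:520],alpha=1.7),a[1][60:260,100:420]]); i=np.hstack([i,a[2][:, :460]]); cv2.imwrite('pics/m1.png',i)
```

```text
[-1.01 -0.06  1.98  0.67  1.67 -0.61] [ 0.41679559 -0.16754589  0.29715747] [-0.30880813  0.00176724]
```

View pics/m1.png

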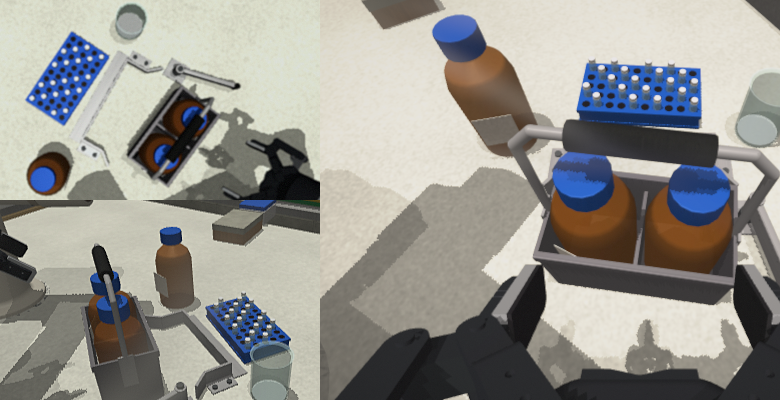

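Run:
```python
from h import *
c=cam('wrist'); 
i=c['img'][180:330,180:440,::-1]; cv2.imwrite('pics/w1c.png',cv2.resize(i,None,fx=3,fy=3,interpolation=cv2.INTER_CUBIC))
a=onz(c,217,258,.11);b=onz(c,412,300,.11); print(a,b,bayf(a),bayf(b))
```

```text
[ 0.3802583  -0.03253715  0.11      ] [ 0.51953968 -0.14875899  0.11      ] [-0.20628867  0.09690973] [-0.24438659 -0.08044688]
```

View pics/w1c.png

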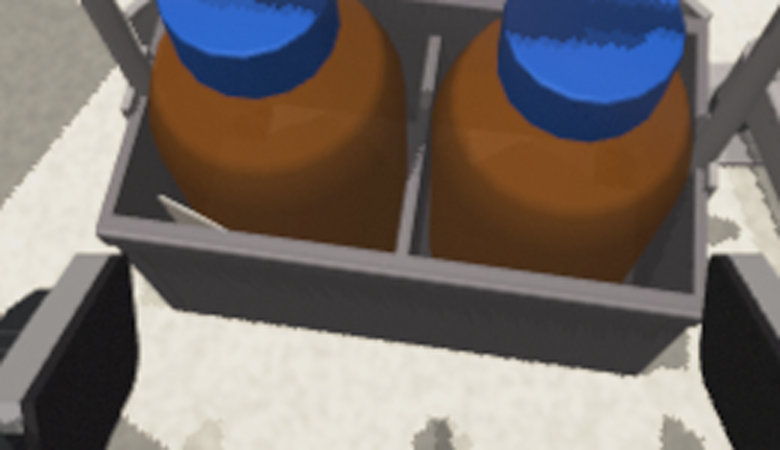

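Run:
```python
from h import *
c=cam('wrist'); 
a=onz(c,213,257.5,.11);b=onz(c,414,283,.11); a2=onz(c,180+178/3,180+308/3,0);b2=onz(c,180+637/3,180+373/3,0)
for p,q in((a,b),(a2,b2)):
  A,B=bayf(p),bayf(q); print(A,B,np.linalg.norm(A-B),'yaw rel',np.arctan2((A-B)[0],(A-B)[1])*-1,'mid',(A+B)/2)
```

```text
[-0.20570629  0.10011024] [-0.22918334 -0.085455  ] 0.18704446396700405 yaw rel -0.12584781791330232 mid [-0.21744481  0.00732762]
[-0.20229674  0.09938867] [-0.22796833 -0.08794193] 0.1890814216337606 yaw rel -0.13619065558585478 mid [-0.21513254  0.00572337]
```

Run:
```python
from h import *
print(plan([*w(-.312,.003),.07],Rt(0.8,-1)))
```

```text
(array([ -2.7, 168.1, 158.9]), array([ 0.003, -0.   ,  0.003]))
```

Request:
arm_command(
  delta_rot=[
    [0,0,0],
    [0,0,0],
    [0,0,0],
    [0,0,0],
    [0,0,0],
    [0,0,0],
    [0,0,0],
    [0,0,0],
  ],
  linear=[
    [0,28,26],
    [0,56,52],
    [-1,84,79],
    [-1,112,105],
    [-2,135,128],
    [-2,150,143],
    [-3,162,154],
    [-3,168,159],
  ],
  jaw=[1,1,1,1,1,1,1,1],
)

```text
time_s: 3.65
eef_pos: [0.414, -0.1689, 0.0686]
eef_rot: [-2.288, 0.561, -0.238]
ft_force: [0.1, -0.2, 0.6]
opening: 0.999
```

```bash
cat > look.py <<'E'
import sys
from h import *
k=sys.argv[1]
st=telemetry.get_state(); print(st['joint_pos'].round(2),st['eef_pos'].round(4),bayf(st['eef_pos']).round(4),st['ft_force'].round(1),st['time_s'])
t,s,q=cam('top'),cam('scene'),cam('wrist')
A=cv2.resize(cv2.convertScaleAbs(t['img'][100:300,220:460,::-1],alpha=1.8),(390,325)); B=cv2.resize(s['img'][80:330,140:440,::-1],(390,325)); C=cv2.resize(q['img'][...,::-1],(410,256))
i=np.zeros((600,800,3),np.uint8); i[:300,:390]=A[:300]; i[300:,:390]=B[:300]; i[:256,390:]=C; 
for n,c in(('t',t),('s',s),('w',q)): cv2.imwrite(f'pics/{n}{k}.png',c['img'][...,::-1])
cv2.imwrite(f'pics/m{k}.png',i)
E
python3 look.py 2
```

```text
[-1.02  0.38  2.05  0.7   1.28 -0.95] [ 0.414  -0.1689  0.0686] [-0.3113  0.0037] [ 0.1 -0.2  0.6] 3.65
```

View pics/m2.png

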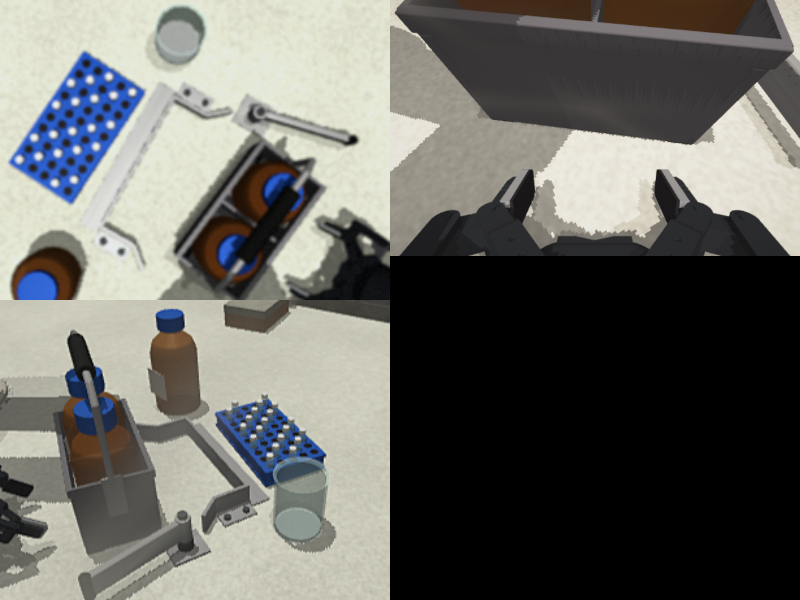

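Request:
arm_command(
  delta_rot=[
    [0,0,0],
    [0,0,0],
    [0,0,0],
    [0,0,0],
    [0,0,0],
    [0,0,0],
    [0,0,0],
    [0,0,0],
  ],
  linear=[
    [0,-4,4],
    [0,-7,7],
    [0,-11,11],
    [0,-14,14.4],
    [0,-17.5,18],
    [0,-21,21.5],
    [0,-24.5,25],
    [0,-28,28.7],
  ],
  jaw=[1,1,1,1,1,1,1,1],
)

```text
time_s: 4.6
eef_pos: [0.4323, -0.133, 0.0686]
eef_rot: [-2.287, 0.564, -0.238]
ft_force: [-9.1, -12.2, 5.1]
opening: 1.002
```

```bash
python3 look.py 3
```

```text
[-0.94  0.37  2.07  0.75  1.23 -0.91] [ 0.4323 -0.133   0.0686] [-0.271   0.0041] [ -9.1 -12.2   5.1] 4.6
```

View pics/m3.png

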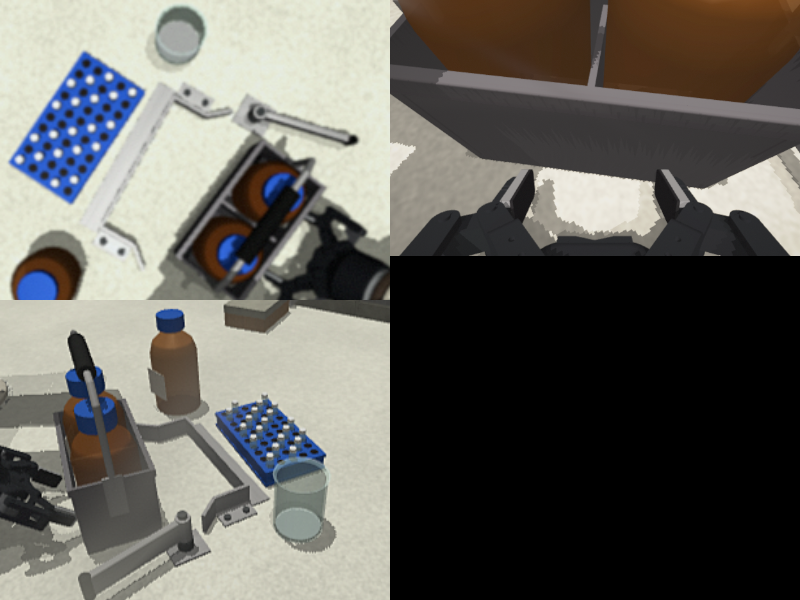

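Request:
arm_command(
  delta_rot=[
    [0,0,0],
    [0,0,0],
    [0,0,0],
    [0,0,0],
    [0,0,0],
    [0,0,0],
    [0,0,0],
    [0,0,0],
  ],
  linear=[
    [0,-3.5,3.6],
    [0,-7,7.2],
    [0,-10.5,10.8],
    [0,-14,14.4],
    [0,-17.5,18],
    [0,-21,21.5],
    [0,-24.5,25],
    [0,-28,28.7],
  ],
  jaw=[1,1,1,1,1,1,1,1],
)

```text
time_s: 5.55
eef_pos: [0.4517, -0.1001, 0.0688]
eef_rot: [-2.291, 0.566, -0.243]
ft_force: [-4.5, -11.6, 0.2]
opening: 0.996
```

```bash
python3 look.py 4
```

```text
[-0.85  0.35  2.09  0.8   1.19 -0.87] [ 0.4517 -0.1001  0.0688] [-0.2328  0.0023] [ -4.5 -11.6   0.2] 5.55
```

View pics/m4.png

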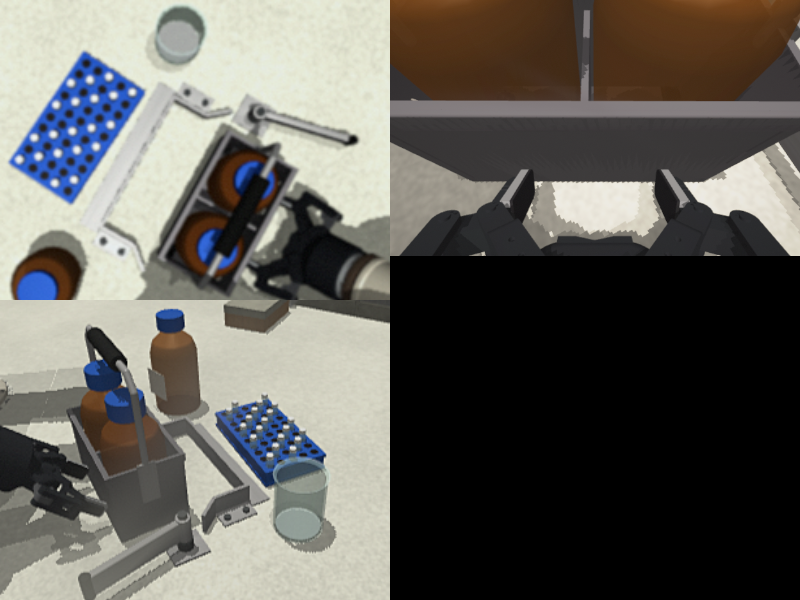

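Run:
```python
from h import *
i=cv2.imread('pics/t4.png')[130:290,260:420]
cv2.imwrite('pics/t4c.png',cv2.resize(cv2.convertScaleAbs(i,alpha=1.8),None,fx=3.75,fy=3.75,interpolation=cv2.INTER_CUBIC))
i=cv2.imread('pics/w4.png')[140:300]
cv2.imwrite('pics/w4c.png',cv2.resize(cv2.convertScaleAbs(i,alpha=1.3),None,fx=1.25,fy=1.25,interpolation=cv2.INTER_CUBIC))
```

```text
(no output)
```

View pics/t4c.png

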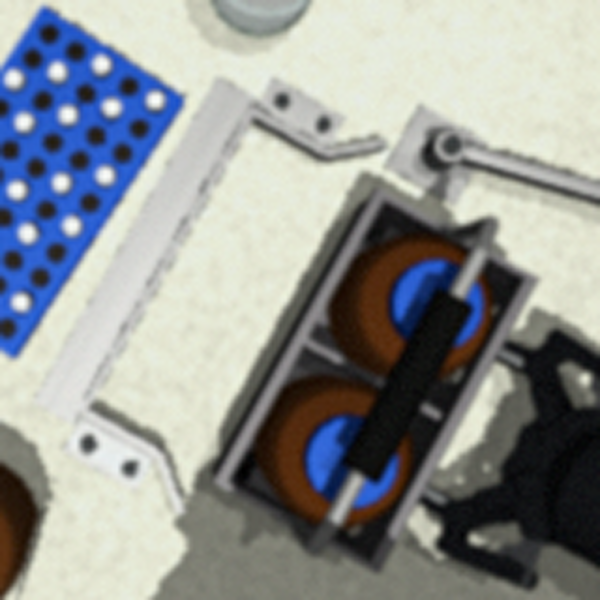

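View pics/w4c.png

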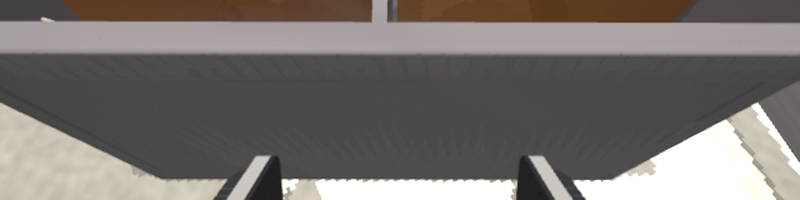

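Run:
```python
from h import *
c=cam('top')
def P(n,x,y,z): p=onz(c,260+x/3.75,130+y/3.75,z); print(n,p[:2].round(4),bayf(p).round(4)); return p
P('FR',378,193,.11);P('NR',535,280,.11);P('FL',222,480,.11);P('NL',380,562,.11)
P('guideR kink',328,155,.032);P('guideR end',383,143,.032);P('guideL kink',157,455,.032);P('guideL end',181,508,.032)
P('stopR',253,115,.032);P('stopL',85,405,.032);P('piv',452,145,.062)
q=cam('wrist')
for u,v in((162,179),(617,179)): print(bayf(onz(q,u/1.25,140+v/1.25,0.002)))
print(bayf(telemetry.get_state()['eef_pos']))
```

```text
FR [ 0.5968 -0.0099] [-0.0855 -0.0842]
NR [ 0.5497 -0.0998] [-0.187  -0.0844]
FL [0.4339 0.0748] [-0.0864  0.0994]
NL [ 0.3903 -0.0145] [-0.1856  0.0964]
guideR kink [0.6258 0.0115] [-0.0531 -0.1   ]
guideR end [ 0.6341 -0.0221] [-0.079  -0.1229]
guideL kink [0.4418 0.1112] [-0.0504  0.1093]
guideL end [0.4104 0.096 ] [-0.0784  0.13  ]
stopR [0.6492 0.0579] [-0.0012 -0.0991]
stopL [0.4708 0.1553] [0.0021 0.1042]
piv [ 0.6306 -0.0595] [-0.1137 -0.1373]
[-0.18380502  0.10136364]
[-0.18392009 -0.09033514]
[-0.23216149  0.00256848]
```

Request:
arm_command(
  delta_rot=[
    [0,0,0],
    [0,0,0],
    [0,0,0],
    [0,0,0],
    [0,0,0],
    [0,0,0],
    [0,0,0],
    [0,0,0],
  ],
  linear=[
    [0,-3.5,3.6],
    [0,-7,7.2],
    [0,-10.5,10.8],
    [0,-14,14.4],
    [0,-17.5,18],
    [0,-21,21.5],
    [0,-24.5,25],
    [0,-28,28.7],
  ],
  jaw=[1,1,1,1,1,1,1,1],
)

```text
time_s: 6.6
eef_pos: [0.47, -0.0642, 0.0689]
eef_rot: [-2.291, 0.564, -0.242]
ft_force: [-5.0, -11.4, 1.8]
opening: 0.995
```

```bash
python3 look.py 5
```

```text
[-0.77  0.35  2.09  0.85  1.15 -0.83] [ 0.47   -0.0642  0.0689] [-0.1926  0.0027] [ -5.  -11.4   1.8] 6.6
```

View pics/m5.png

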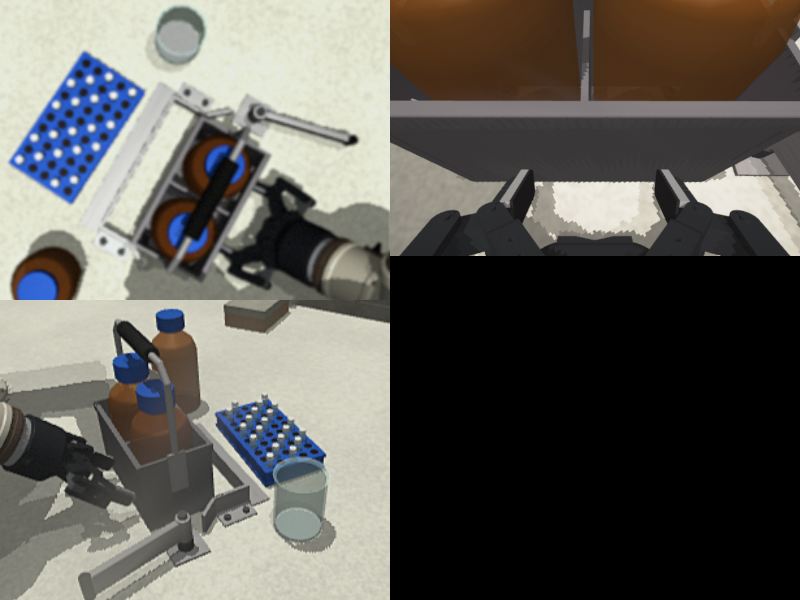

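Crate sits square on both fingertips, entering the mouth between the guides. Remaining ≈44 mm; push 36.

Request:
arm_command(
  delta_rot=[
    [0,0,0],
    [0,0,0],
    [0,0,0],
    [0,0,0],
    [0,0,0],
    [0,0,0],
    [0,0,0],
    [0,0,0],
  ],
  linear=[
    [0,-3.5,3.6],
    [0,-7,7.2],
    [0,-10.5,10.8],
    [0,-14,14.4],
    [0,-17.5,18],
    [0,-20,20.5],
    [0,-22.5,23],
    [0,-25,25.6],
  ],
  jaw=[1,1,1,1,1,1,1,1],
)

```text
time_s: 7.55
eef_pos: [0.4866, -0.0324, 0.0689]
eef_rot: [-2.29, 0.564, -0.241]
ft_force: [-4.9, -11.3, 0.4]
opening: 1.003
```

```bash
python3 look.py 6
python3 - <<'E'
from h import *
i=cv2.imread('pics/t6.png')[130:290,260:420]
cv2.imwrite('pics/t6c.png',cv2.resize(cv2.convertScaleAbs(i,alpha=1.8),None,fx=3.75,fy=3.75,interpolation=cv2.INTER_CUBIC))
E
```

```text
[-0.69  0.35  2.09  0.9   1.11 -0.79] [ 0.4866 -0.0324  0.0689] [-0.1567  0.0029] [ -4.9 -11.3   0.4] 7.55
```

View pics/t6c.png

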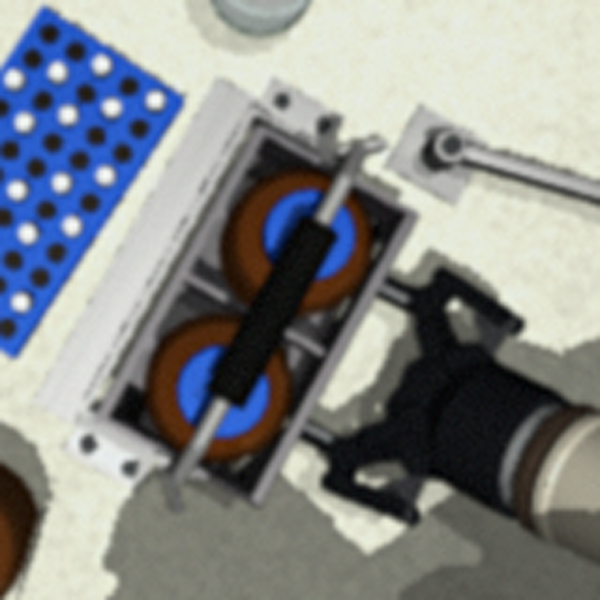

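Request:
arm_command(
  delta_rot=[
    [0,0,0],
    [0,0,0],
    [0,0,0],
    [0,0,0],
    [0,0,0],
  ],
  linear=[
    [0,-1.4,1.4],
    [0,-2.8,2.9],
    [0,-4.2,4.3],
    [0,-5.6,5.7],
    [0,-5.6,5.7],
  ],
  jaw=[1,1,1,1,1],
)

```text
time_s: 8.2
eef_pos: [0.4901, -0.0256, 0.0689]
eef_rot: [-2.291, 0.564, -0.241]
ft_force: [-9.2, -13.9, 2.5]
opening: 0.999
```

Request:
arm_command(
  delta_rot=[
    [0,0,0],
    [0,0,0],
    [0,0,0],
  ],
  linear=[
    [0,-1.0,1.0],
    [0,-2,2],
    [0,-2,2],
  ],
  jaw=[1,1,1],
)

```text
time_s: 8.5
eef_pos: [0.4905, -0.0252, 0.0689]
eef_rot: [-2.295, 0.563, -0.24]
ft_force: [-29.6, -31.9, 14.5]
opening: 0.999
```

```bash
python3 look.py 7
python3 - <<'E'
from h import *
i=cv2.imread('pics/t7.png')[130:290,260:420]
cv2.imwrite('pics/t7c.png',cv2.resize(cv2.convertScaleAbs(i,alpha=1.8),None,fx=3.75,fy=3.75,interpolation=cv2.INTER_CUBIC))
E
```

```text
[-0.66  0.35  2.09  0.9   1.1  -0.78] [ 0.4905 -0.0252  0.0689] [-0.1485  0.0027] [-29.6 -31.9  14.5] 8.5
```

View pics/t7c.png

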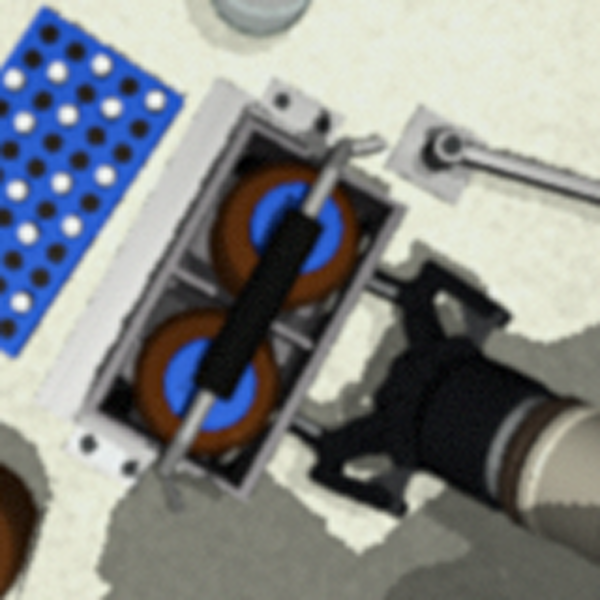

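Run:
```python
from h import *
c=cam('top')
def P(n,x,y,z): p=onz(c,260+x/3.75,130+y/3.75,z); print(n,p[:2].round(4),bayf(p).round(4)); return p
P('FR',245,122,.11);P('NR',406,207,.11);P('FL',92,413,.11);P('NL',245,498,.11)
```

```text
FR [0.6351 0.0663] [-0.0002 -0.0827]
NR [ 0.5892 -0.0259] [-0.1032 -0.085 ]
FL [0.4695 0.1482] [-0.0048  0.102 ]
NL [0.4242 0.0617] [-0.1025  0.1019]
```

View pics/m7.png

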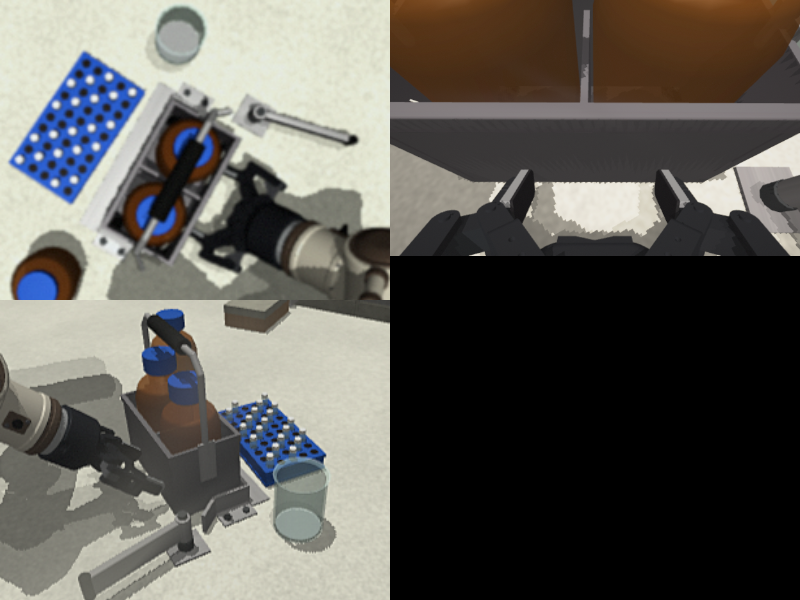

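Request:
arm_command(
  delta_rot=[
    [0,0,0],
    [0,0,0],
    [0,0.0215,0.021],
    [0,0.0215,0.021],
    [0,0.0215,0.021],
    [0,0.0215,0.021],
    [0,0.0215,0.021],
  ],
  linear=[
    [0,3,-3],
    [0,5.6,-5.7],
    [-12,5.6,-5.7],
    [-25,5.6,-5.7],
    [-25,4,-4],
    [-25,2.4,-2.4],
    [-25,1,-1],
  ],
  jaw=[1,1,1,1,1,1,1],
)

```text
time_s: 9.4
eef_pos: [0.4654, -0.0114, 0.0682]
eef_rot: [-2.288, 0.587, -0.244]
ft_force: [-42.5, -38.3, 25.9]
opening: 1.002
```

```bash
python3 look.py 8
```

```text
[-0.68  0.3   2.17  0.92  1.08 -0.8 ] [ 0.4654 -0.0114  0.0682] [-0.148   0.0314] [-42.5 -38.3  25.9] 9.4
```

Request:
arm_command(
  delta_rot=[
    [0,0,0],
    [0,0,0],
    [0,0,0],
    [0,0,0],
    [0,0,0],
    [0,0,0],
  ],
  linear=[
    [0,3,-3],
    [0,10,-10],
    [0,25,-25.7],
    [0,45,-46],
    [0,60,-62],
    [0,60,-62],
  ],
  jaw=[1,1,1,0,0,0],
)

```text
time_s: 10.15
eef_pos: [0.4262, -0.088, 0.0695]
eef_rot: [-2.279, 0.601, -0.256]
ft_force: [-0.1, 1.3, 0.2]
opening: 0.518
```

```bash
python3 look.py 9
python3 - <<'E'
from h import *
i=cv2.imread('pics/t9.png')[130:290,260:420]
cv2.imwrite('pics/t9c.png',cv2.resize(cv2.convertScaleAbs(i,alpha=1.8),None,fx=3.75,fy=3.75,interpolation=cv2.INTER_CUBIC))
E
```

```text
[-0.89  0.29  2.18  0.81  1.18 -0.89] [ 0.4262 -0.088   0.0695] [-0.234   0.0304] [-0.1  1.3  0.2] 10.15
```

View pics/t9c.png

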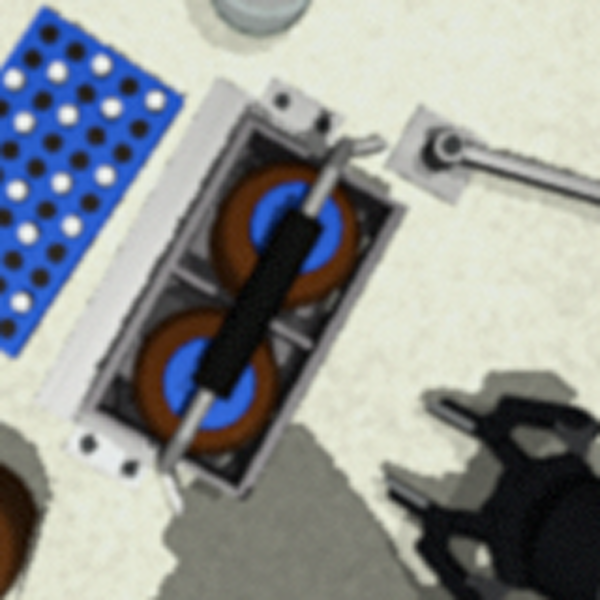

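View pics/m9.png

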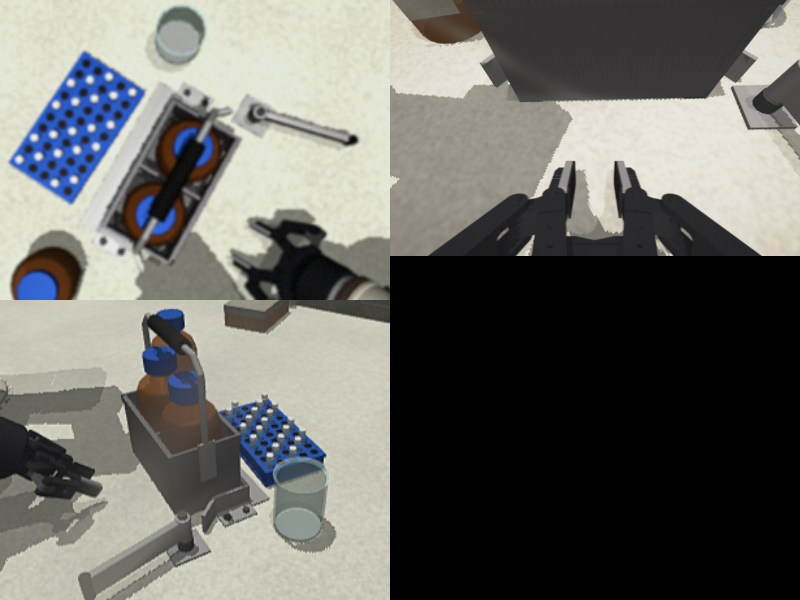

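View pics/w9.png

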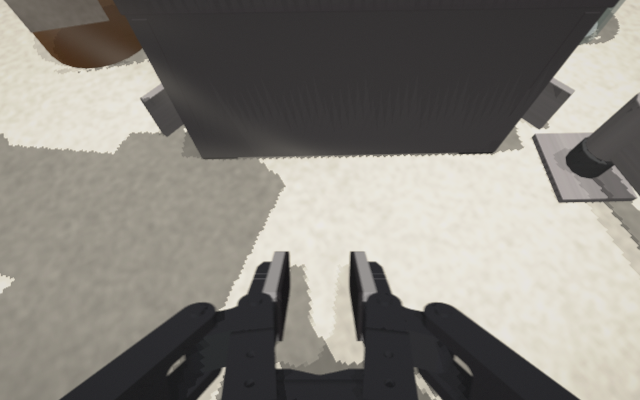

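Run:
```python
from h import *
q=cam('wrist')
for n,u,v in(('NL',202,158),('NR',495,152)): print(n,bayf(onz(q,u,v,0.001)))
c=cam('top')
P=lambda x,y,z:bayf(onz(c,220+x/1.625,100+y/1.625,z)).round(4)
pv,tp=P(258,111,.062),P(352,140,.054);print(pv,tp,np.hypot(*(tp-pv)),np.arctan2(-(tp-pv)[0],(tp-pv)[1]))
R=Rt(.8,-1)
print('up',plan([*w(-.234,.03),.2],R)); print('over',plan([*w(-.27,-.23),.2],R));print('down',plan([*w(-.27,-.23),.083],R))
```

```text
NL [-0.09953353  0.10336141]
NR [-0.10024318 -0.08721616]
[-0.1099 -0.136 ] [-0.2442 -0.1659] 0.1375881535598178 1.7898594389866196
up (array([  2.3, -92. , -93.2]), array([-0.001, -0.02 , -0.02 ]))
over (array([ 263.2,  -72.1, -113.9]), array([-0.001, -0.02 , -0.02 ]))
down (array([263.2,  11.9, -32.4]), array([-0.001, -0.02 , -0.02 ]))
```

```bash
cat >> h.py <<'E'
PV=np.array([-.112,-.138])
def barp(a,r=.115,ex=0,fwd=.052,hf=.008,hl=.015):
    u=np.array([-np.sin(a),np.cos(a)]); m=np.array([np.cos(a),np.sin(a)])
    F=PV+r*u-(.005+hf*abs(np.cos(a))+hl*abs(np.sin(a))+ex)*m
    return F-np.array([fwd,0])
E
python3 - <<'E'
from h import *
R=Rt(.8,-1); print(barp(1.79),barp(0))
for p in ([-.235,.03,.19],[-.267,-.215,.19],[-.267,-.215,.086]): print(plan([*w(*p[:2]),p[2]],R))
E
```

```text
[-0.27159887 -0.18387609] [-0.177 -0.023]
(array([  2.3, -84.1, -86.9]), array([-0.001, -0.02 , -0.02 ]))
(array([ 248.1,  -66.7, -105.1]), array([-0.001, -0.02 , -0.02 ]))
(array([248.2,   7.9, -32.7]), array([-0.001, -0.02 , -0.02 ]))
```

Request:
arm_command(
  delta_rot=[
    [0,0,0],
    [0,-0.02,-0.02],
    [0,-0.02,-0.02],
    [0,-0.02,-0.02],
    [0,-0.02,-0.02],
    [0,-0.02,-0.02],
    [0,-0.02,-0.02],
    [0,-0.02,-0.02],
  ],
  linear=[
    [0,-33,-34],
    [10,-66,-68],
    [55,-80,-93],
    [103,-77,-97],
    [150,-73,-100],
    [200,-70,-103],
    [248,-67,-105],
    [248,-67,-105],
  ],
  jaw=[0,0,0,0,0,0,0,0],
)

```text
time_s: 11.2
eef_pos: [0.6315, -0.2338, 0.1885]
eef_rot: [-2.286, 0.564, -0.241]
ft_force: [-1.7, 0.8, 0.8]
opening: -0.001
```

```bash
python3 look.py 10
python3 - <<'E'
from h import *
print(plan([*w(-.267,-.215),.086],Rt(.8,-1)))
E
```

```text
[-0.78  0.59  1.43  0.76  1.46 -0.52] [ 0.6315 -0.2338  0.1885] [-0.2676 -0.2191] [-1.7  0.8  0.8] 11.2
(array([ 0.9, 74.5, 71.9]), array([-0.001,  0.002, -0.001]))
```

View pics/m10.png

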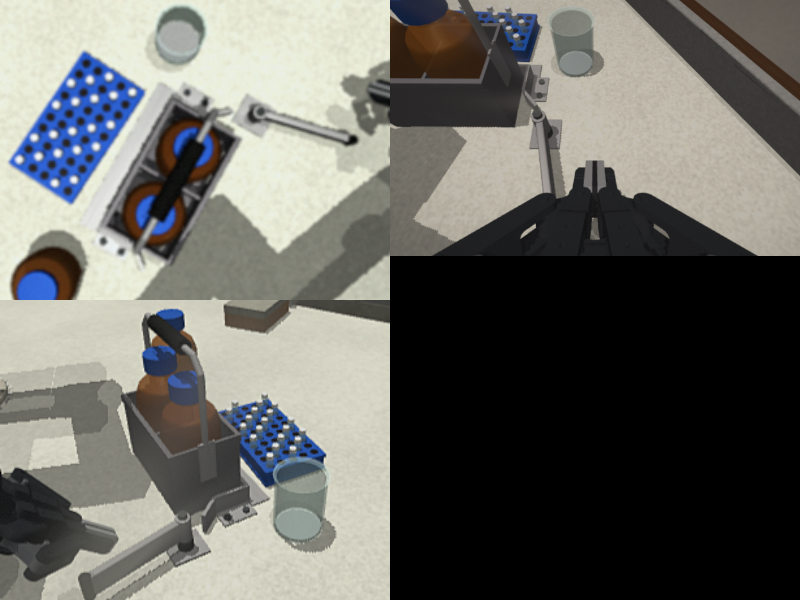

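Request:
arm_command(
  delta_rot=[
    [0,0,0],
    [0,0,0],
    [0,0,0],
    [0,0,0],
    [0,0,0],
    [0,0,0],
  ],
  linear=[
    [30,0,0],
    [56,15,15],
    [56,35,34],
    [56,55,53],
    [56,68,66],
    [56,74,72],
  ],
  jaw=[0,0,0,0,0,0],
)

```text
time_s: 11.95
eef_pos: [0.6762, -0.2567, 0.0853]
eef_rot: [-2.284, 0.566, -0.235]
ft_force: [-0.6, -0.3, -0.4]
opening: -0.003
```

```bash
python3 look.py 11
python3 - <<'E'
from h import *
print(plan([*w(-.267,-.215),.086],Rt(.8,-1)))
E
```

```text
[-0.76  0.85  1.25  0.78  1.39 -0.57] [ 0.6762 -0.2567  0.0853] [-0.2671 -0.2693] [-0.6 -0.3 -0.4] 11.95
(array([-56.1,   0.9,   1.7]), array([-0.   , -0.001, -0.   ]))
```

View pics/m11.png

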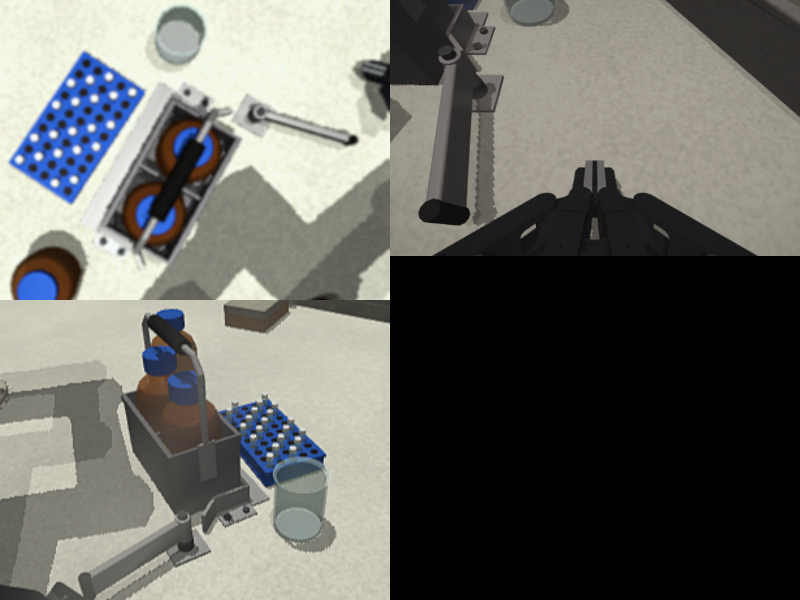

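View pics/w11.png

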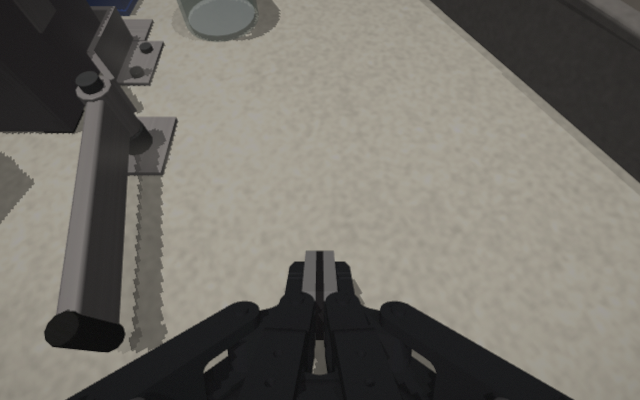

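```bash
cat > way.py <<'E'
import sys
from h import *
r=float(sys.argv[1]); z=float(sys.argv[2]); ex=float(sys.argv[3])
for a in map(float,sys.argv[4:]):
    p=barp(a,r,ex); print(a,p.round(3),plan([*w(*p),z],Rt(.8,-1))[0].round(0).tolist())
E
python3 way.py .13 .086 0 1.9 1.79 1.65 1.5 1.35 1.2
```

```text
1.9 [-0.28  -0.201] [-70.0, 10.0, -8.0]
1.79 [-0.286 -0.187] [-84.0, 14.0, -12.0]
1.65 [-0.292 -0.169] [-102.0, 18.0, -16.0]
1.5 [-0.295 -0.149] [-122.0, 20.0, -18.0]
1.35 [-0.296 -0.13 ] [-141.0, 21.0, -19.0]
1.2 [-0.293 -0.111] [-160.0, 19.0, -17.0]
```

Request:
arm_command(
  delta_rot=[
    [0,0,0],
    [0,0,0],
    [0,0,0],
    [0,0,0],
    [0,0,0],
    [0,0,0],
    [0,0,0],
  ],
  linear=[
    [-25,10,-8],
    [-50,12,-10],
    [-70,12,-10],
    [-84,14,-12],
    [-94,16,-14],
    [-102,18,-16],
    [-112,19,-17],
  ],
  jaw=[0,0,0,0,0,0,0],
)

```text
time_s: 12.8
eef_pos: [0.567, -0.2295, 0.087]
eef_rot: [-2.287, 0.564, -0.243]
ft_force: [1.3, -0.3, 1.6]
opening: 0.002
```

```bash
python3 look.py 12;python3 way.py .13 .086 0 1.5 1.35 1.2 1.05 .9 .75 .6 .45 .3 .15 0
```

```text
[-0.85  0.63  1.61  0.76  1.34 -0.72] [ 0.567  -0.2295  0.087 ] [-0.2937 -0.16  ] [ 1.3 -0.3  1.6] 12.8
1.5 [-0.295 -0.149] [-10.0, 1.0, -1.0]
1.35 [-0.296 -0.13 ] [-29.0, 1.0, -2.0]
1.2 [-0.293 -0.111] [-48.0, -0.0, -0.0]
1.05 [-0.288 -0.092] [-67.0, -4.0, 4.0]
0.9 [-0.279 -0.074] [-85.0, -10.0, 10.0]
0.75 [-0.268 -0.057] [-102.0, -18.0, 18.0]
0.6 [-0.254 -0.042] [-117.0, -28.0, 28.0]
0.45 [-0.237 -0.029] [-130.0, -39.0, 40.0]
0.3 [-0.219 -0.019] [-140.0, -52.0, 53.0]
0.15 [-0.198 -0.012] [-148.0, -66.0, 68.0]
0.0 [-0.177 -0.008] [-151.0, -81.0, 83.0]
```

View pics/m12.png

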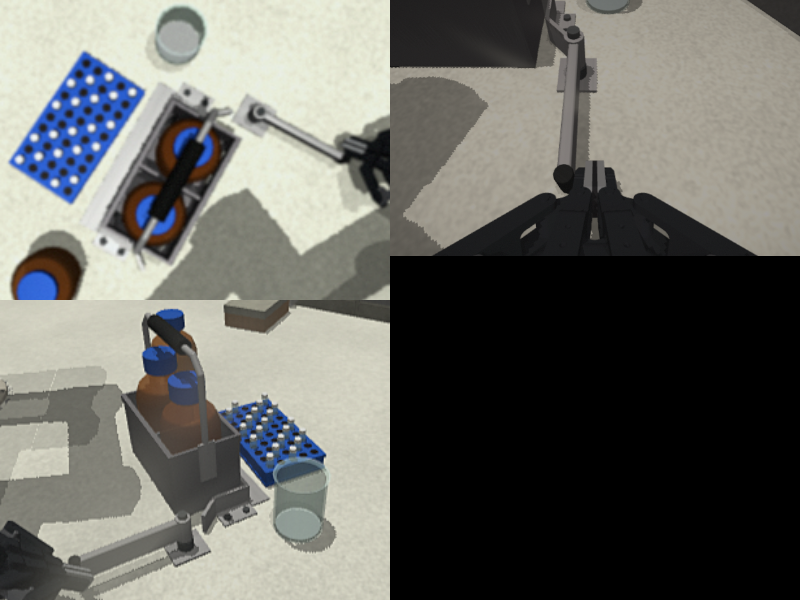

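View pics/w12.png

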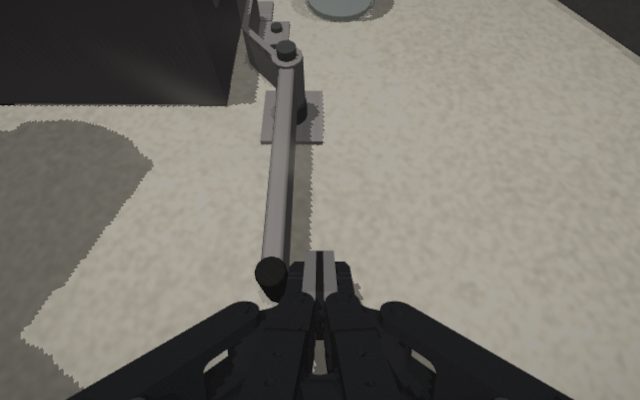

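Request:
arm_command(
  delta_rot=[
    [0,0,0],
    [0,0,0],
    [0,0,0],
    [0,0,0],
    [0,0,0],
    [0,0,0],
  ],
  linear=[
    [-10,1,-1],
    [-29,1,-1],
    [-48,0,0],
    [-67,-4,4],
    [-84,-11,11],
    [-93,-15,15],
  ],
  jaw=[0,0,0,0,0,0],
)

```text
time_s: 13.55
eef_pos: [0.4932, -0.1653, 0.0854]
eef_rot: [-2.285, 0.565, -0.238]
ft_force: [0.2, -0.4, 0.0]
opening: 0.004
```

```bash
python3 look.py 13;python3 way.py .12 .086 0  .9 .75 .6 .45 .3 .15 0
```

```text
[-0.88  0.45  1.89  0.76  1.28 -0.81] [ 0.4932 -0.1653  0.0854] [-0.2713 -0.0648] [ 0.2 -0.4  0. ] 13.55
0.9 [-0.272 -0.08 ] [14.0, -0.0, -0.0]
0.75 [-0.261 -0.065] [-1.0, -8.0, 7.0]
0.6 [-0.248 -0.05 ] [-16.0, -16.0, 16.0]
0.45 [-0.233 -0.038] [-28.0, -27.0, 27.0]
0.3 [-0.216 -0.028] [-38.0, -39.0, 40.0]
0.15 [-0.197 -0.022] [-44.0, -52.0, 53.0]
0.0 [-0.177 -0.018] [-48.0, -66.0, 68.0]
```

View pics/m13.png

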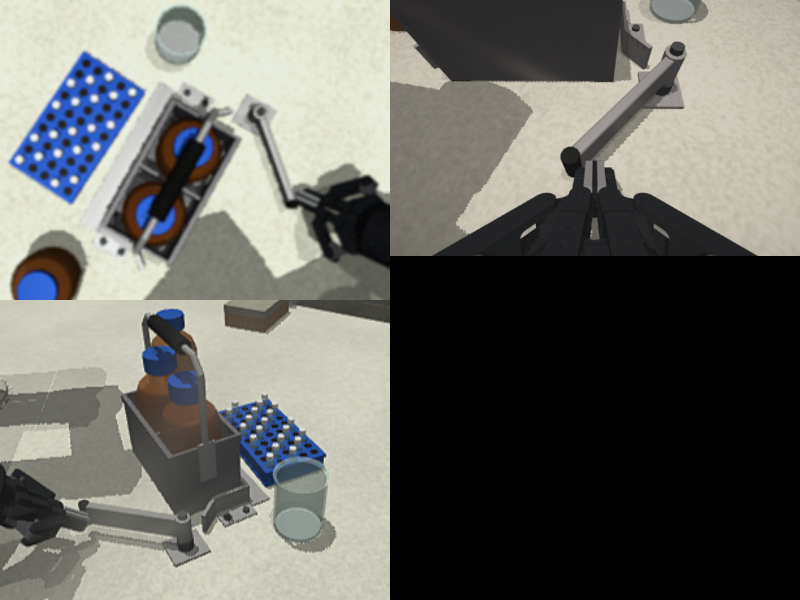

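Bar follows (now ≈0.85 rad), pushed by the fingertip near its end pin. Continue the arc.

Request:
arm_command(
  delta_rot=[
    [0,0,0],
    [0,0,0],
    [0,0,0],
    [0,0,0],
    [0,0,0],
    [0,0,0],
  ],
  linear=[
    [-2,-8,8],
    [-16,-16,16],
    [-28,-27,27],
    [-38,-39,40],
    [-44,-52,53],
    [-46,-58,59],
  ],
  jaw=[0,0,0,0,0,0],
)

```text
time_s: 14.3
eef_pos: [0.4924, -0.0706, 0.0862]
eef_rot: [-2.286, 0.564, -0.239]
ft_force: [0.2, -1.4, -0.2]
opening: 0.001
```

```bash
python3 look.py 14;python3 way.py .12 .086 0 .15 0
```

```text
[-0.74  0.35  2.04  0.85  1.18 -0.77] [ 0.4924 -0.0706  0.0862] [-0.1878 -0.0201] [ 0.2 -1.4 -0.2] 14.3
0.15 [-0.197 -0.022] [1.0, 6.0, -6.0]
0.0 [-0.177 -0.018] [-2.0, -8.0, 9.0]
```

View pics/m14.png

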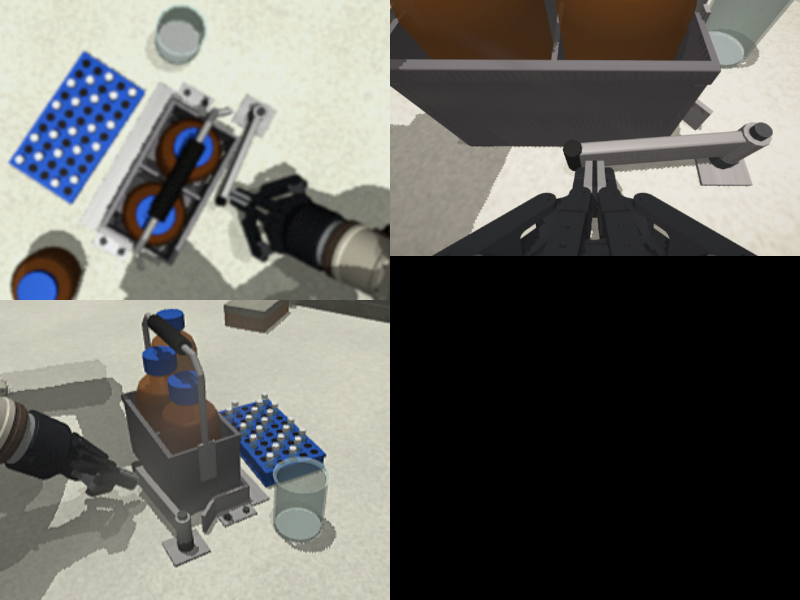

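Request:
arm_command(
  delta_rot=[
    [0,0,0],
    [0,0,0],
    [0,0,0],
    [0,0,0],
    [0,0,0],
  ],
  linear=[
    [0,-2,2],
    [0,-4,4],
    [-1,-6,6],
    [-1,-8,8],
    [-1,-8,8],
  ],
  jaw=[0,0,0,0,0],
)

```text
time_s: 14.95
eef_pos: [0.4965, -0.0612, 0.0863]
eef_rot: [-2.285, 0.565, -0.239]
ft_force: [0.2, -0.9, 0.3]
opening: 0.0
```

Request:
arm_command(
  delta_rot=[
    [0,0,0],
    [0,0,0],
    [0,0,0],
  ],
  linear=[
    [0,-1,1],
    [0,-2,2],
    [0,-2,2],
  ],
  jaw=[0,0,0],
)

```text
time_s: 15.25
eef_pos: [0.4975, -0.0593, 0.0863]
eef_rot: [-2.287, 0.564, -0.239]
ft_force: [-5.1, -4.4, 2.5]
opening: 0.001
```

```bash
python3 look.py 15
```

```text
[-0.72  0.35  2.04  0.86  1.16 -0.76] [ 0.4975 -0.0593  0.0863] [-0.1755 -0.0193] [-5.1 -4.4  2.5] 15.25
```

View pics/m15.png

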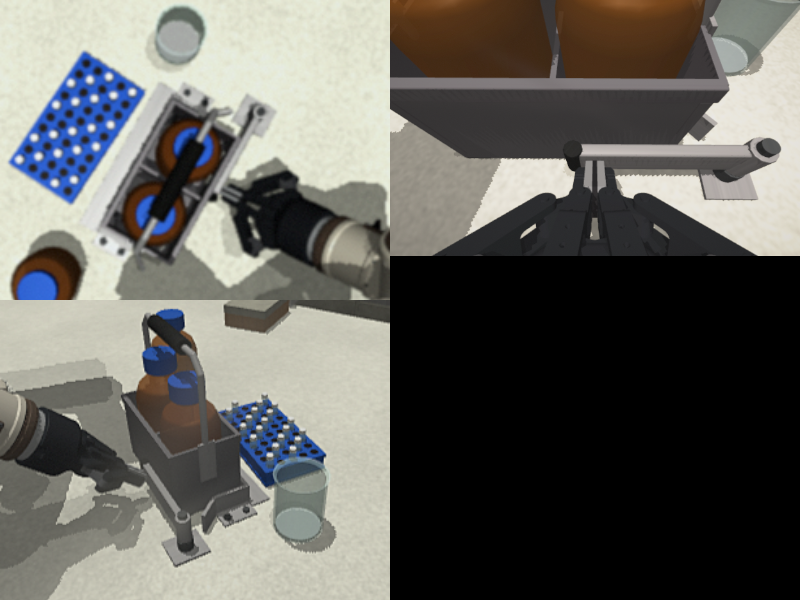

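Request:
arm_command(
  delta_rot=[
    [0,0,0],
    [0,0,0],
    [0,0,0],
  ],
  linear=[
    [0,-0.7,0.7],
    [0,-1,1],
    [0,-1,1],
  ],
  jaw=[0,0,0],
)

```text
time_s: 15.7
eef_pos: [0.4977, -0.0591, 0.0863]
eef_rot: [-2.289, 0.564, -0.238]
ft_force: [-11.7, -11.3, 6.3]
opening: 0.004
```

Request:
arm_command(
  delta_rot=[
    [0,0,0],
    [0,0,0],
    [0,0,0],
    [0,0,0],
    [0,0,0],
    [0,0,0],
  ],
  linear=[
    [0,3,-3],
    [0,10,-10],
    [0,25,-26],
    [0,45,-46],
    [0,65,-66],
    [0,65,-66],
  ],
  jaw=[0,0,0,0,0,0],
)

```text
time_s: 16.3
eef_pos: [0.4548, -0.1427, 0.0858]
eef_rot: [-2.286, 0.569, -0.242]
ft_force: [0.2, 0.4, 0.7]
opening: -0.001
```

```bash
python3 look.py 16
python3 - <<'E'
from h import *
i=cv2.imread('pics/t16.png')[130:290,260:420]
cv2.imwrite('pics/t16c.png',cv2.resize(cv2.convertScaleAbs(i,alpha=1.8),None,fx=3.75,fy=3.75,interpolation=cv2.INTER_CUBIC))
E
```

```text
[-0.91  0.37  2.02  0.76  1.26 -0.85] [ 0.4548 -0.1427  0.0858] [-0.2691 -0.0203] [0.2 0.4 0.7] 16.3
```

View pics/t16c.png

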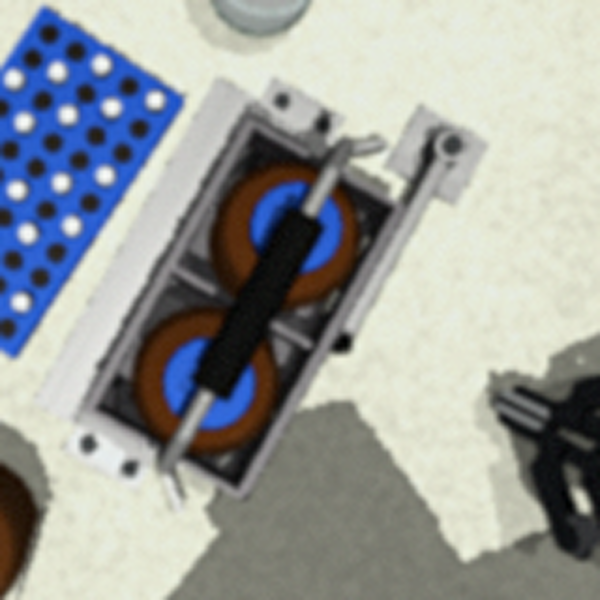

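View pics/w16.png

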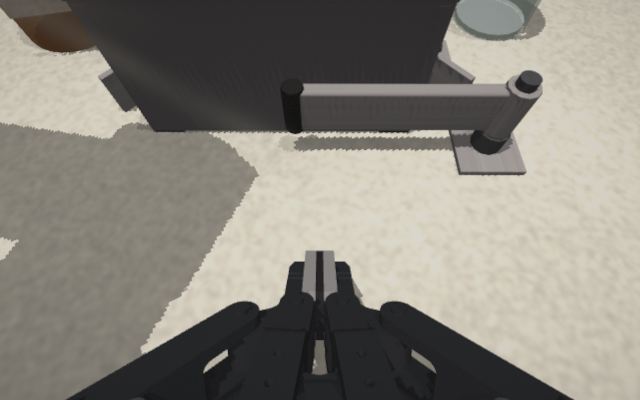

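View pics/s16.png

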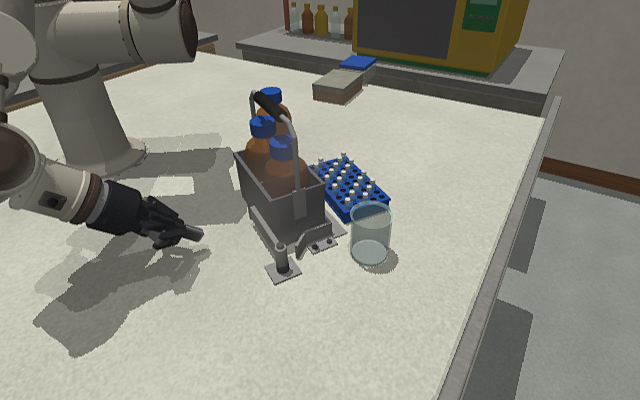

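Run:
```python
from h import *
q=cam('wrist'); a=bayf(onz(q,292,86,.054)); b=bayf(onz(q,529,80,.062)); t=a-b
print('bar',a,b,np.arctan2(-t[0],t[1]))
for u,v in((153,131),(410,131)): print('near edge',bayf(onz(q,u,v,.001)))
st=telemetry.get_state(); print(st['ft_force'],abs(st['joint_velocities']).max(),st['time_s'])
workorder.close_job()
```

```text
bar [-0.11113763 -0.00381655] [-0.11524318 -0.13621248] -0.030999699595618456
near edge [-0.09995948  0.10353988]
near edge [-0.10006741 -0.08706411]
[-0.66690873  0.30899372 -0.14824053] 0.012763105210603512 16.5
the job is handed in; nothing more can be done
```

I pushed the crate into the bay until it stood home, then swung the retaining bar closed, backed the arm clear and handed the job in at 16.5 s. No verdict is given.

- **Crate:** I pushed it low with both open fingertips, tool tilted about 46°. The force rose sharply when it reached the stop. The overhead view suggested the left end might be 4–7 mm short, so I gave that end a second push, up to about 62 N at the wrist. The wrist camera then put the near face at 99.5 to 100.2 mm before the stop, with both ends even. A last check gave 100.0 and 100.1 mm. Both bottles were standing in it. The wrist-camera corners put its sideways offset at about 4 mm from the bay's middle.
- **Bar:** I pushed its tip pin round with the closed fingertips from about 1.8 rad until it met its hard stop at about 17 N. My last measurement was −0.03 rad. A value below the 0 rad stop must be measurement error, so I take it as closed.
- **Bystanders:** the spare bottle, vial rack and beaker showed no movement in the pictures I looked at. I did not measure their positions at the end.
- **Disagreement:** the overhead view gave a larger gap at the left end than the wrist camera. I trusted the wrist camera because it was closer and agreed with the forces I felt.

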